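Set a shaft flat-up in V-blocks for measuring

ROBOT

A 6-joint arm with a two-finger parallel gripper is mounted at the origin on the work surface. World frame = base frame: x ahead of the robot, y to its left, z up, the work surface at z = 0. Lengths are in m, angles in rad, forces in N, time in s.
With the tool pointing down it reaches from about 0.425 to 0.95 m from the base axis. Payload 3.5 kg.
Tool frame: the origin (TCP) lies midway between the tips of the shut fingers; the grasp point (between the pads) lies 19 mm behind it; z points along the fingers, y is the line along which they close (so a half turn about z gives the same grasp; the last joint's range is limited). The gripper opens to 85 mm and grips with 20 to 120 N. Pads are 22 mm wide; open, the fingers measure 114 mm over their backs; the gripper's body (76 mm by 85 mm) begins 54 mm behind the grasp point. The pads swing forward as they close: fully open they stand 13 mm farther back than shut.
Start: joints at [-1.456, 0.286, 1.577, -0, 1.279, -0.15], TCP at [0.177, -0.651, 0.231] pointing down, gripper open.
Joint ranges: [-2.77, 2.77], [-0.9, 2.22], [0.21, 2.48], [-1.53, 4.67], [0.24, 2.81], [-2.84, 2.84]. Speed limits (rad/s): [2.79, 2.79, 3.14, 3.14, 3.14, 3.14].

INTERFACE

Orientations are given as a unit quaternion [x, y, z, w].
In Python, from plant import get_state, read_camera, ctrl gives the robot as it stands.
- The arm moves only by the shell command python3 -m crank 'ROWS' [FORCE]. ROWS is JSON, a list of rows, each a list of 3 entries, a list of its own where there are three numbers: the shift along the tool's x, y, z in mm, then the turn about the tool's z in degrees, then the closure in counts, from 0 (fully open) to 255 (shut). In form: [[[tx, ty, tz], yaw, claw], ...]. A call has 1 to 10 rows; each row is the pose to reach, as a shift and turn from the pose commanded when the call began, along the tool's axes at that moment; what a row does not reach only later rows make up. A row lasts 1/10 s, in which the tool goes at most 50 mm and 8.59 degrees, less where a joint would pass 70% of its speed; a pose out of reach is approached as far as the arm can. A call with a gripper value outside its range is refused whole. The fingers move at their own pace and stop on an object; FORCE is the grip in N (left out, the last holds). Time passes only in rows, so rows that repeat a pose let the fingers close. It gives the time, the measured TCP pose, the force, the opening and the grip force at its end, in the units of the state.
- get_state(): the state, without advancing time (a new reading comes with each control period).
- read_camera(name): name is "side" or "top"; returns a dict with "frame" (480x640x3 uint8, blue, green, red), "range_z" (480x640 float32, m along the optical axis (not along the pixel's ray), 0 where there is no reading), "vfov" (degrees; the focal length in pixels is half the picture's height over the tangent of half this angle, whatever the lens; pixels are square), "cx", "cy" (the principal point, pixels), "k1" (the pictures are not rectified: a ray, as slopes to the right and down, at radius r is drawn at 1 + k1 r^2 times it, then the intrinsics apply), "origin" and "orientation" of the camera in the world. Camera axes: x right, y down, z forward; pixel columns grow to the right and rows downward; lengths in m; the calibration is good to about 2 mm. A picture is of the moment at which its call begins.
- ctrl.sign_off(): hands the job in; it is judged then, once.
The state is a dict: "time": time; "qpos": joint angles; "dq": joint speeds; "joint_efforts": joint torques, N m; "eef_pos": TCP position; "tcp_rot": TCP orientation; "contact_force": force on the tool from outside, world axes, zero at the start; "wrist_torque": the same for the moment, N m; "opening": opening from 0.0 (shut) to 1.0 (fully open); "finger_force": force on a finger pad.
Only numpy, scipy, OpenCV 4.12 (cv2) and the standard library are available. Lean on these libraries where they do the work, as an engineer would, in place of code of your own. Each camera call takes 0.05 s, during which the arm holds its last target. There are 200 camera calls.

TASK

Set this shaft up for measuring: roll it where it lies in the two V-blocks until the milled flat on its overhanging end faces straight up. Then fold the hold-down arm over so that its roller rests on the shaft. Leave the shaft fully seated in both V-blocks, not shifted endways, and leave the other instruments where they are.

Things in the scene. Friction and masses are not known exactly. Their poses are not given: they have to be found in the camera images.
- fixture: V-block fixture, bolted down on a black granite plate (440 x 630 mm, top 70 mm above the table): dark anodised base plate 110 x 230 x 12 mm carrying two V-blocks and the hold-down arm's post. Origin: centre of the base plate's underside; x points across the shaft, away from the robot, y along the V grooves, z up.
- v_axis (a point): Where the axis of a seated shaft runs (along the fixture's y): fixture x = 0, y = 0, z = 74 mm. The two steel 90-degree V-blocks are 60 mm wide (x), 30 mm thick (y), 58 mm high on the 12 mm plate, centred at fixture y = -80 and +25 mm: 75 mm of shaft (y -65 to +10) is free between them. Axes as the fixture's.
- shaft: Aluminium round shaft, 36 mm diameter, 200 mm long, about 0.5 kg, loose in the V-blocks. Origin on its axis at mid-length; y along the shaft to the end with the flat (as the fixture's y), z = normal of the flat. It turns when gripped across its diameter between the blocks and swung about its axis (y), and stays as left.
- flat_mid (a point): Middle of the milled flat: shaft y = +74, z = +12 mm. The flat is one face 27 mm wide on the shaft's last 52 mm (y +48 to +100); all the rest is round. At the start it is turned 35 to 105 degrees from up, about the shaft's axis, towards the fixture's +x. Axes as the shaft's.
- holddown (a joint): Hinge angle of the hold-down arm (rad). 0: arm level towards the fixture's -x, its 16 mm roller resting on top of the shaft. 1.57: upright; 2.05: leaning back on its stop towards +x; it starts at 1.7 to 2.05. The hinge is a little stiff: near upright it stays as left; swung below about 1.2 it sinks slowly (1 to 3 s) onto the shaft by its own weight (0.2 kg).
- holddown_knob (a point): Centre of the black ball knob (20 mm diameter) at the free end of the hold-down arm, 78 mm from its hinge. The arm is 19 mm wide and 11 mm thick.
- holddown_hinge (a point): Middle of the arm's hinge, at fixture x = 46, y = -86, z = 100 mm, on a steel post 12 x 8 mm; the hinge axis is along the fixture's y.
- hex_key: Bystander: L-shaped hex key 80 x 26 mm lying on the base plate beside the +y V-block. Origin: middle of its long leg, underside.
- ring_gauge: Bystander: steel ring gauge 60 mm diameter, 18 mm high, on the granite, robot side of the fixture. Origin: centre of its underside.
- setting_block: Bystander: steel setting block 35 x 60 x 12 mm on the granite, far side of the fixture. Origin: centre of its underside.
- caliper: Bystander: digital caliper 235 mm long lying on the left of the granite plate. Origin: underside, middle of its length.
- micrometer: Bystander: outside micrometer 160 mm long lying on the right of the granite plate, near the robot. Origin: underside, middle of its frame.
- plug_gauge: Bystander: double-ended plug gauge 120 mm long lying on the right of the granite plate. Origin: underside, mid-length.
- indicator_stand: Bystander: dial indicator on a magnetic stand 225 mm high, far left corner of the granite plate. Origin: centre of its underside.
Not all that is in view belongs to the job. What is shaped like the part that bears shaft but orange is not meant.

How it is judged:
By the outcome, as a careful person would: the job done as asked, in the order asked, and still so for the second after the job is handed in, with the robot touching nothing.
It also fails if it takes over 72 s, if anything falls off the work surface, if the arm or the gripper's body presses on something with over 40 N, if the wrist force passes 120 N, or if a joint passes its speed limit or range.

## Working session

There is one attempt and no reset: what is moved stays moved. The work goes in short steps, Python scripts to look and compute and a shell command to move; the robot and the scene stay as the last step left them, time stands still between calls to the robot, and variables do not carry over. Pictures are saved under pics/ and viewed, at most 10 in all, crops included, and the job is handed in when it is done.

```bash
ls; mkdir -p pics
cat > h.py <<'E'
import numpy as np, cv2
from scipy.spatial.transform import Rotation as R
from plant import get_state, read_camera, ctrl
def cloud(c):
    f=240/np.tan(np.radians(c["vfov"])/2)
    K=np.array([[f,0,c["cx"]],[0,f,c["cy"]],[0,0,1]])
    v,u=np.mgrid[:480,:640].astype(np.float32)
    p=cv2.undistortPoints(np.stack([u,v],-1).reshape(-1,1,2),K,np.array([c["k1"],0,0,0.])).reshape(480,640,2)
    z=c["range_z"][...,None]
    P=np.concatenate([p*z,z],-1)
    o=np.array(c["orientation"])
    M=R.from_quat(o).as_matrix() if o.size==4 else o
    W=P@M.T+np.array(c["origin"]); W[c["range_z"]==0]=np.nan
    return W
E
python3 - <<'E'
from h import *
for n in("side","top"):
    c=read_camera(n); cv2.imwrite(f"pics/{n}0.png",c["frame"]); np.save(f"{n}0.npy",cloud(c)); print(n,c["origin"],c["orientation"],c["vfov"],c["k1"])
print(get_state())
E
```

```text
pics
side [0.3087925  0.72049107 0.96404875] [-0.08221187  0.92430082 -0.3714596   0.03044604] 50.952678654392145 -0.07798347959918173
top [ 0.38126846 -0.03871761  1.38325249] [ 0.71050449 -0.70277786  0.02786601 -0.02258629] 43.60609398123931 0.004531919269152054
{'time': 0.1, 'qpos': array([-1.45601827e+00,  2.87125080e-01,  1.57804961e+00, -6.16487642e-06,
        1.27857255e+00, -1.50013567e-01]), 'dq': array([-0.00111988, -0.00058418, -0.00146146,  0.00081346, -0.00019801,
       -0.00105154]), 'joint_efforts': array([ 6.34056923e-04, -4.07296371e+01, -2.93697882e+01, -1.57340519e-04,
        3.41922845e-03,  5.98226194e-06]), 'eef_pos': array([ 0.17660236, -0.65087136,  0.23004318]), 'tcp_rot': array([ 9.91247776e-01,  1.32010173e-01,  1.60281449e-05, -1.07717716e-03]), 'contact_force': array([ 0.32514806, -0.512356  ,  0.05508902]), 'wrist_torque': array([0.00591035, 0.04064018, 0.00319315]), 'finger_force': 0.0, 'opening': 0.9999301964000821}
```

View pics/side0.png

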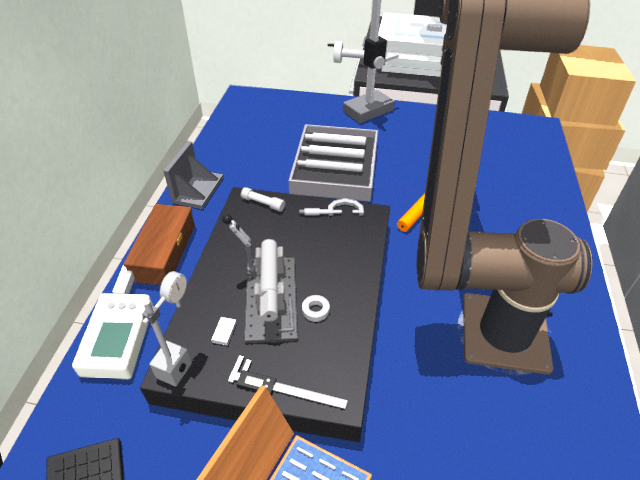

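View pics/top0.png

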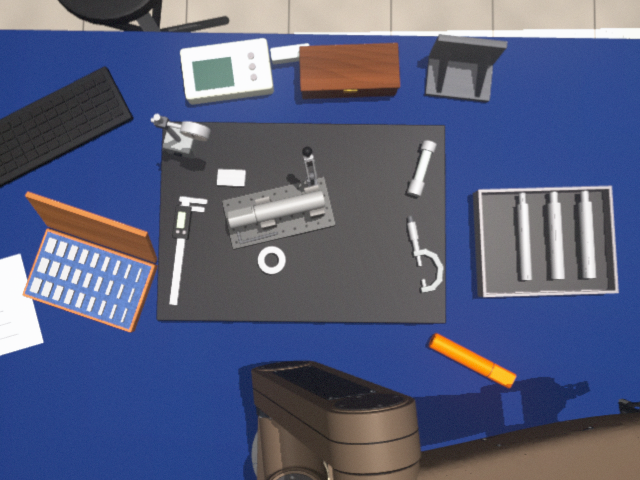

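Run:
```python
from h import *
T=np.load("top0.npy");S=np.load("side0.npy")
t=cv2.imread("pics/top0.png");s=cv2.imread("pics/side0.png")
a=cv2.resize(t[130:270,200:350],None,fx=4,fy=4,interpolation=cv2.INTER_CUBIC)
b=cv2.resize(s[200:350,215:305],None,fx=4,fy=4,interpolation=cv2.INTER_CUBIC)
cv2.imwrite("pics/zt.png",a[:560,:600]); cv2.imwrite("pics/zs.png",b)
for n,P,(r0,r1,c0,c1) in(("t",T,(140,260,215,345)),("s",S,(205,345,240,305))):
    Q=P[r0:r1,c0:c1].reshape(-1,3)
    g=Q[(Q[:,2]>.072)&(Q[:,2]<.092)]
    if n=="t":
        q=g[np.abs(g[:,2]-.082)<.004]; 
        print("plate",len(q),cv2.minAreaRect((q[:,:2]*1000).astype(np.float32)),np.median(q[:,2]))
    k=Q[(Q[:,2]>.148)&(Q[:,2]<.170)]
    print(n,len(k),k.min(0),k.max(0), np.percentile(k[:,2],[50,90,99]))
for n,P,(v,u) in(("t",T,(152,307)),("s",S,(218,228))):
    print("knob",P[v-3:v+4:2,u-3:u+4:2].reshape(-1,3)[:16:3].round(3).tolist())
```

```text
plate 3038 ((561.405029296875, 49.027687072753906), (249.94378662109375, 280.9037780761719), 3.146160840988159) 0.08223851847067731
t 1569 [ 0.49664086 -0.04715903  0.1480579 ] [0.59979496 0.15102799 0.16982004] [0.15923259 0.16346451 0.16666589]
s 1166 [ 0.4953213  -0.04678057  0.14802269] [0.60608498 0.15406693 0.16998564] [0.15889725 0.16256221 0.16487166]
knob [[0.641, -0.007, 0.243], [0.64, -0.018, 0.246], [0.636, -0.015, 0.247], [0.632, -0.011, 0.248], [0.629, -0.007, 0.242], [0.629, -0.019, 0.243]]
knob [[0.641, -0.014, 0.248], [0.707, -0.199, 0.071], [0.631, -0.011, 0.247], [0.634, -0.006, 0.246], [0.636, 0.0, 0.245], [0.627, -0.008, 0.239]]
```

View pics/zt.png

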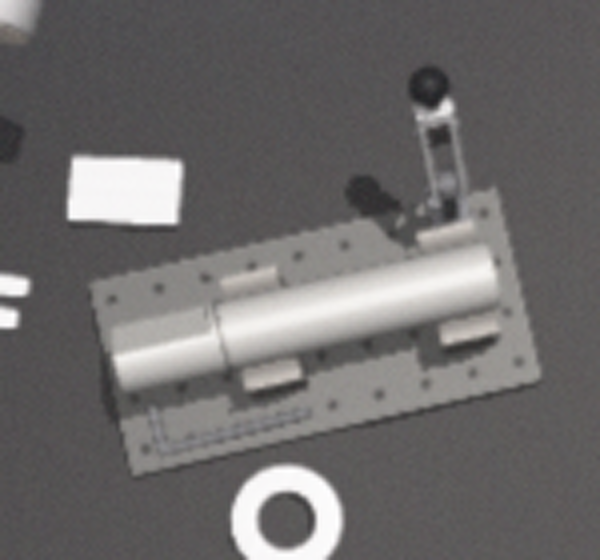

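View pics/zs.png

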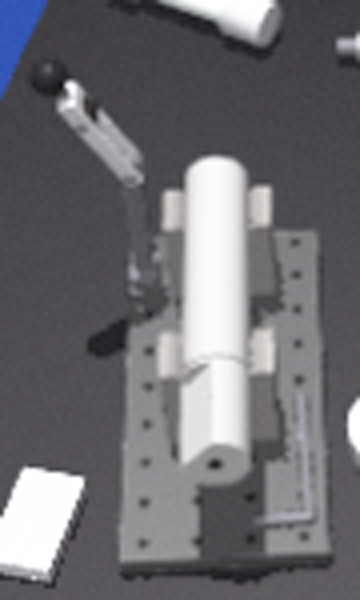

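```bash
cat > fit.py <<'E'
from h import *
from scipy.optimize import least_squares
T=np.load("top0.npy");S=np.load("side0.npy")
cor=np.array([(92,283),(495,190),(540,380),(135,475)])/4+[200,130]
C=[]
for u,v in cor:   # ray through cloud point: use neighbourhood inward plane z=.082
    c=cor.mean(0); uu=np.array([u,v])+0.06*(c-[u,v]); C.append(T[int(round(uu[1])),int(round(uu[0]))])
C=np.array(C); print(C.round(3)); e=(C[0]-C[1]+C[3]-C[2])[:2]; 
print("center",C.mean(0),"y-dir deg",np.degrees(np.arctan2(e[1],e[0])))
Q=np.concatenate([T[140:260,215:345].reshape(-1,3),S[205:345,240:305].reshape(-1,3)])
src=np.r_[np.zeros(120*130),np.ones(140*65)]
c0=C.mean(0)[:2]; ang=np.arctan2(e[1],e[0])
def loc(Q,p):
    ey=np.array([np.cos(p[1]),np.sin(p[1])]); ex=np.array([ey[1],-ey[0]])
    d=Q[:,:2]-c0
    return d@ex-p[0], d@ey, Q[:,2]-p[2]
x,y,z=loc(Q,[0,ang,.144])
m=(abs(x)<.018)&(z>.004)&(z<.03)&(y>-.1)&(y<.035)
for s in(0,1,None):
    mm=m if s is None else m&(src==s)
    f=lambda p:(lambda l:np.hypot(l[0],l[2])-.018)(loc(Q[mm],p))
    r=least_squares(f,[0,ang,.144],loss="soft_l1",f_scale=.001)
    print(s,mm.sum(),r.x,np.degrees(r.x[1]),"rms",np.sqrt((f(r.x)**2).mean()))
p=r.x
x,y,z=loc(Q,p); m=(abs(x)<.03)&(abs(z)<.03)&(np.hypot(x,z)<.025)&(z>0)
print("y ext",[np.percentile(y[m&(src==s)],[0.3,1,99,99.7]).round(4) for s in(0,1)])
ym=np.percentile(y[m],99.3)
for s in(0,1,None):
    g=m&(y>ym-.047)&(y<ym-.006); 
    if s is not None:g&=src==s
    g=g&(z>-.005)
    # model: r(theta): min(18, 12/cos(theta-a))
    def f(a):
        n=x[g]*np.sin(a[0])+z[g]*np.cos(a[0]); return np.maximum(n-.012,np.hypot(x[g],z[g])-.018)
    best=min((least_squares(f,[np.radians(k)],loss="soft_l1",f_scale=.001) for k in range(20,130,10)),key=lambda r:r.cost)
    print("flat deg",s,g.sum(),np.degrees(best.x),np.sqrt((f(best.x)**2).mean()))
ey=np.array([np.cos(p[1]),np.sin(p[1])]); ex=np.array([ey[1],-ey[0]])
print("ex",ex,"ey",ey,"axis pt",c0+ex*p[0],p[2])
E
python3 fit.py
```

```text
[[ 0.561  0.167  0.078]
 [ 0.609 -0.04   0.083]
 [ 0.512 -0.065  0.085]
 [ 0.46   0.142  0.083]]
center [0.5352414  0.05081992 0.08217895] y-dir deg 103.60241802647555
0 1063 [1.34265948e-03 1.81429596e+00 1.44377726e-01] 103.95150153513825 rms 0.0019500626643026541
1 685 [0.00257196 1.81417779 0.14389471] 103.94473080910204 rms 0.00129237316175629
None 1748 [0.00186569 1.81402365 0.14415076] 103.93589906467506 rms 0.0017644865630569635
y ext [array([-0.0978, -0.0964,  0.0992,  0.1006]), array([-0.0955, -0.0943,  0.1031,  0.1033])]
flat deg 0 327 [47.64354423] 0.0017574162714183471
flat deg 1 252 [46.3996482] 0.001326776730601215
flat deg None 579 [46.99219788] 0.0015847314200585362
ex [0.97056577 0.2408362 ] ey [-0.2408362   0.97056577] axis pt [0.53705218 0.05126925] 0.14415075585218787
```

```bash
python3 -m crank '[[[0,0,-40],0,255],[[538,-563,-40],1.2,255],[[538,-563,-40],1.2,255],[[538,-563,-40],1.2,255],[[538,-563,-40],1.2,255],[[538,-563,-40],1.2,255],[[538,-563,-40],1.2,255],[[538,-563,-40],1.2,255],[[538,-563,-40],1.2,255],[[538,-563,-40],1.2,255]]' 40
cat > go.py <<'E'
import sys
from h import *
# fixture frame: print tool shift (mm) needed to reach fixture-frame target x y z(mm, above granite) 
ex=np.array([.97057,.24084]);ey=np.array([-.24084,.97057]);o=np.array([.5371,.0513])
s=get_state();p=s["eef_pos"];M=R.from_quat(s["tcp_rot"]).as_matrix()
d=p[:2]-o
print("t",s["time"],"fix mm",(np.array([d@ex,d@ey,p[2]-.07])*1e3).round(1),"toolx deg",np.degrees(np.arctan2(M[1,0],M[0,0])).round(2),"z",M[:,2].round(3),"F fix",np.round([s["contact_force"][:2]@ex,s["contact_force"][:2]@ey,s["contact_force"][2]],1),"open",round(s["opening"],3))
if len(sys.argv)>3:
    a=np.array(list(map(float,sys.argv[1:4])))/1e3
    w=np.r_[o+a[0]*ex+a[1]*ey,a[2]+.07]-p
    print("tool shift mm",(M.T@w*1e3).round(1))
E
python3 go.py 7 -20 150
```

```text
time: 1.1
eef_pos: [0.3919, -0.254, 0.271]
tcp_rot: [0.993, 0.121, -0.0, -0.0]
contact_force: [1.3, -0.2, -0.5]
opening: 0.003
finger_force: 0.0
t 1.1 fix mm [-214.5 -261.4  201. ] toolx deg 13.94 z [-0.  0. -1.] F fix [ 1.3 -0.5 -0.5] open 0.003
tool shift mm [ 221.5 -241.3   51. ]
```

```bash
python3 -m crank '[[[221,-241,20],0,255],[[221,-241,20],0,255],[[221,-241,20],0,255],[[221,-241,20],0,255],[[221,-241,20],0,255],[[221,-241,20],0,255],[[221,-241,20],0,255],[[221,-241,51],0,255],[[221,-241,85],0,255],[[221,-241,85],0,255]]'; python3 go.py 7 -20 110
```

```text
time: 2.1
eef_pos: [0.544, 0.032, 0.1803]
tcp_rot: [0.993, 0.122, -0.006, -0.001]
contact_force: [0.1, -0.0, -0.5]
opening: -0.0
finger_force: 0.0
t 2.1 fix mm [  2.  -20.4 110.3] toolx deg 14.02 z [-0.012  0.001 -1.   ] F fix [ 0.1 -0.  -0.5] open -0.0
tool shift mm [ 5.  -0.3  0.2]
```

```bash
python3 -m crank '[[[0,0,0],0,255],[[0,0,0],0,255]]' >/dev/null; python3 go.py 7 -20 110
```

```text
t 2.3 fix mm [  6.6 -22.8 118.4] toolx deg 13.95 z [ 0.003 -0.    -1.   ] F fix [-0.1  0.4  0.5] open 0.002
tool shift mm [ 0.4 -2.8  8.4]
```

```bash
python3 -m crank '[[[0,-2,10],0,255],[[0,-2,18],0,255],[[0,-2,21],0,255],[[0,-2,21],0,255],[[0,-2,21],0,255]]' >/dev/null; python3 go.py 7 -20 92;  python3 -m crank '[[[0,0,1],0,255],[[0,0,2],0,255],[[0,0,3],0,255],[[0,0,3],0,255]]' >/dev/null; python3 go.py 7 -20 92
```

```text
t 2.8 fix mm [  5.6 -20.2  95.3] toolx deg 13.97 z [-0.  0. -1.] F fix [ 0.4 -0.2  0.8] open 0.003
tool shift mm [ 1.4 -0.2  3.3]
t 3.2 fix mm [  5.5 -20.1  92.2] toolx deg 13.97 z [-0.  0. -1.] F fix [ 0.3  0.2 -0.5] open 0.003
tool shift mm [ 1.5 -0.1  0.2]
```

```bash
python3 -m crank '[[[1.5,0,0.5],0,255],[[1.5,0,1],0,255],[[1.5,0,1],0,255]]' >/dev/null; python3 go.py;  python3 -m crank '[[[0,0,0.5],0,255],[[0,0,1],0,255],[[0,0,1],0,255]]' >/dev/null; python3 go.py
```

```text
t 3.5 fix mm [  7.1 -20.2  91.9] toolx deg 13.98 z [-0. -0. -1.] F fix [-2.8 -0.   3.8] open 0.002
t 3.8 fix mm [  7.1 -20.2  91.8] toolx deg 13.98 z [-0. -0. -1.] F fix [-4.   1.6  7.5] open 0.007
```

```bash
python3 -m crank '[[[0,0,1],0,255],[[0,0,2],0,255],[[-2,0,2],0,255],[[-4,0,2],0,255],[[-6,0,2],0,255],[[-8,0,2],0,255]]' >/dev/null; python3 go.py
python3 - <<'E'
from h import *
c=read_camera("side");np.save("side1.npy",cloud(c));cv2.imwrite("pics/s1.png",cv2.resize(c["frame"][200:350,215:315],None,fx=4,fy=4,interpolation=cv2.INTER_CUBIC))
E
sed -e 's/T=np.load("top0.npy");S=np.load("side0.npy")/pass/' fit.py >/dev/null
cat > flat.py <<'E'
from h import *
from scipy.optimize import least_squares
ex=np.array([.97057,.24084]);ey=np.array([-.24084,.97057]);o=np.array([.5371,.0513])
for n,(r0,r1,c0,c1) in(("top",(140,260,215,345)),("side",(205,345,240,305))):
    Q=np.concatenate([cloud(read_camera(n))[r0:r1,c0:c1].reshape(-1,3) for _ in range(2)])
    d=Q[:,:2]-o;x=d@ex;y=d@ey;z=Q[:,2]-.144
    r=np.hypot(x,z); ym=.1015
    b=(r<.022)&(z>.004)
    g=(y>ym-.045)&(y<ym-.007)&(r<.023)&(z>-.004)
    x,z,r=x[g],z[g],r[g]
    def f(a):
        X=x-a[1];Z=z-a[2]
        return np.maximum(X*np.sin(a[0])+Z*np.cos(a[0])-.012,np.hypot(X,Z)-.018)
    B=min((least_squares(f,[np.radians(k),0,0],loss="soft_l1",f_scale=.001,bounds=([-1.5,-.003,-.002],[2.2,.003,.002])) for k in range(-40,90,10)),key=lambda q:q.cost)
    print(n,g.sum(),"flat",np.degrees(B.x[0]).round(1),"off mm",(B.x[1:]*1e3).round(1),"rms",np.sqrt((f(B.x)**2).mean()).round(4),"y max",np.percentile(y[b],99).round(4),"min",np.percentile(y[b],1).round(4),"topz p95",np.percentile(z,95).round(4))
E
python3 flat.py
```

```text
t 4.4 fix mm [  3.2 -20.9  91.9] toolx deg 13.94 z [ 0.013  0.001 -1.   ] F fix [5.  0.8 6.7] open -0.0
top 15 flat 50.4 off mm [-1.   1.3] rms 0.0011 y max 0.1007 min -0.0982 topz p95 0.0126
side 472 flat 47.8 off mm [-0.3 -0.5] rms 0.0011 y max 0.1029 min -0.0892 topz p95 0.0188
```

```bash
python3 -m crank '[[[0,0,0],0,255],[[0,0,0],0,255]]' ; python3 go.py; python3 flat.py|tail -1;  python3 -m crank '[[[0,0,2],0,255],[[0,0,4],0,255],[[0,0,4],0,255]]' >/dev/null; python3 go.py;  python3 -m crank '[[[-1,0,0],0,255],[[-2,0,0],0,255],[[-3,0,0],0,255],[[-4,0,0],0,255],[[-5,0,0],0,255],[[-6,0,0],0,255],[[-6,0,0],0,255]]' >/dev/null; python3 go.py; python3 flat.py
```

```text
time: 4.85
eef_pos: [0.5451, 0.0317, 0.1619]
tcp_rot: [0.993, 0.121, 0.006, 0.001]
contact_force: [2.8, 2.1, 7.0]
opening: -0.002
finger_force: 3.6
t 4.85 fix mm [  3.1 -20.9  91.9] toolx deg 13.94 z [ 0.012  0.    -1.   ] F fix [3.2 1.3 7. ] open -0.002
side 475 flat 47.2 off mm [-0.3 -0.3] rms 0.0012 y max 0.1032 min -0.0891 topz p95 0.0186
t 5.35 fix mm [  3.3 -21.   91.6] toolx deg 13.97 z [ 0.011  0.    -1.   ] F fix [-3.4  3.  22. ] open -0.001
t 6.05 fix mm [  1.6 -21.1  92.3] toolx deg 13.89 z [ 0.025  0.003 -1.   ] F fix [ 8.8  4.2 15.9] open 0.002
top 33 flat 49.3 off mm [-1.4  2. ] rms 0.0012 y max 0.101 min -0.0981 topz p95 0.0191
side 490 flat 46.8 off mm [-0.6 -0. ] rms 0.0011 y max 0.103 min -0.0875 topz p95 0.019
```

```bash
for i in 1; do python3 -m crank '[[[-1,0,0],0,255],[[-2,0,0],0,255],[[-3,0,0],0,255],[[-4,0,0],0,255],[[-5,0,0],0,255],[[-6,0,0],0,255],[[-6,0,0],0,255]]' >/dev/null; python3 go.py; done; python3 -m crank '[[[-1,0,0],0,255],[[-2,0,0],0,255],[[-3,0,0],0,255],[[-4,0,0],0,255],[[-5,0,0],0,255],[[-6,0,0],0,255],[[-6,0,0],0,255]]' >/dev/null; python3 go.py;python3 flat.py
```

```text
t 6.95 fix mm [ -2.8 -21.1  94. ] toolx deg 13.87 z [ 0.029  0.004 -1.   ] F fix [10.5  5.7 18.3] open 0.003
t 7.65 fix mm [ -7.1 -21.2  95.6] toolx deg 13.85 z [ 0.034  0.004 -0.999] F fix [12.   6.4 22.5] open -0.003
top 82 flat 32.1 off mm [-1.2  2. ] rms 0.0017 y max 0.101 min -0.0982 topz p95 0.0197
side 400 flat 33.4 off mm [-2.5  2. ] rms 0.0013 y max 0.1034 min -0.0699 topz p95 0.0202
```

```bash
python3 -m crank '[[[0,0,-15],0,255],[[0,0,-25],0,255],[[0,0,-25],0,255],[[0,0,-25],0,255],[[0,0,-25],0,255]]' >/dev/null; python3 go.py -20 -25 92;python3 flat.py
```

```text
t 8.35 fix mm [-20.  -19.9 107.5] toolx deg 13.95 z [-0.003  0.    -1.   ] F fix [-0.4  0.4 -1. ] open 0.002
tool shift mm [ 0.1  5.1 15.5]
top 94 flat 50.3 off mm [-0.1  0.2] rms 0.0017 y max 0.101 min -0.0984 topz p95 0.0201
side 469 flat 49.8 off mm [-0.3 -0.4] rms 0.0012 y max 0.1031 min -0.0903 topz p95 0.0188
```

```bash
python3 -m crank '[[[0,0,10],0,255],[[0,0,16],0,255],[[0,0,18],0,255],[[0,0,20],0,255],[[0,0,22],0,255],[[0,0,22],0,255]]' >/dev/null; python3 go.py;python3 -m crank '[[[0,0,1],0,255],[[0,0,2],0,255],[[0,0,3],0,255],[[0,0,3],0,255]]' >/dev/null; python3 go.py;python3 flat.py|tail -1
```

```text
t 9.15 fix mm [-18.9 -20.2  88. ] toolx deg 13.98 z [-0. -0. -1.] F fix [-1.8  1.3  3.4] open -0.0
t 9.55 fix mm [-18.7 -20.2  87.7] toolx deg 14.0 z [-0. -0. -1.] F fix [-8.4  3.  14.1] open 0.0
side 470 flat 49.6 off mm [-0.2 -0.3] rms 0.0012 y max 0.1029 min -0.0879 topz p95 0.0186
```

```bash
python3 -m crank '[[[0,0,1],0,255],[[0,0,2],0,255],[[0,0,3],0,255],[[0,0,3],0,255]]' >/dev/null; python3 go.py;python3 flat.py|tail -1
```

```text
t 10.15 fix mm [-18.5 -20.3  87.4] toolx deg 14.02 z [-0.001 -0.001 -1.   ] F fix [-12.9   3.7  25.4] open -0.001
side 472 flat 49.0 off mm [-0.3 -0.4] rms 0.0011 y max 0.103 min -0.088 topz p95 0.0186
```

```bash
python3 -m crank '[[[-2,0,0],0,255],[[-4,0,0],0,255],[[-6,0,1],0,255],[[-8,0,1],0,255],[[-8,0,1],0,255]]' >/dev/null; python3 go.py;python3 flat.py|tail -1
python3 -m crank '[[[-1,0,0],0,255],[[-2,0,1],0,255],[[-3,0,1],0,255],[[-4,0,2],0,255],[[-4,0,2],0,255]]' >/dev/null; python3 go.py;python3 flat.py|tail -1
```

```text
t 10.85 fix mm [-27.  -20.1  80.3] toolx deg 13.97 z [ 0. -0. -1.] F fix [0.6 0.3 0.1] open 0.0
side 469 flat 49.2 off mm [-0.3 -0.4] rms 0.0012 y max 0.1029 min -0.093 topz p95 0.0188
t 11.55 fix mm [-31.1 -20.1  78.1] toolx deg 13.97 z [-0.  0. -1.] F fix [-0.3 -0.6  0.3] open -0.001
side 475 flat 49.1 off mm [-0.4 -0.2] rms 0.0012 y max 0.1028 min -0.0923 topz p95 0.019
```

```bash
python3 -c "
from plant import get_state;print(get_state()['qpos'])"; python3 -m crank '[[[0,0,-40],0,200],[[0,0,-70],0,100],[[31,-10,-70],0,0],[[31,-10,-70],0,0],[[31,-10,-70],0,0]]' ; python3 go.py 0 -10 130
```

```text
[-1.50790796e-01  1.33563901e-02  2.04336664e+00  9.57583734e-06
  1.08479020e+00  1.17614872e+00]
time: 12.25
eef_pos: [0.5394, 0.0416, 0.2179]
tcp_rot: [0.993, 0.122, -0.001, -0.0]
contact_force: [-0.1, 0.4, -0.3]
opening: 0.848
finger_force: 0.0
t 12.25 fix mm [-1.000e-01 -9.900e+00  1.479e+02] toolx deg 14.02 z [-0.001 -0.    -1.   ] F fix [ 0.   0.4 -0.3] open 0.848
tool shift mm [ 0.1  0.1 17.9]
```

```bash
python3 -m crank '[[[0,0,0],-9,0],[[0,0,0],-18,0],[[0,0,0],-27,0],[[0,0,0],-36,0],[[0,0,0],-45,0],[[0,0,0],-54,0],[[0,0,0],-63,0],[[0,0,0],-72,0],[[0,0,0],-81,0],[[0,0,0],-90,0]]'>/dev/null; python3 -m crank '[[[0,0,0],-4,0],[[0,0,0],-4,0]]'>/dev/null; python3 go.py 0 -10 55
```

```text
t 13.45 fix mm [ -1.  -10.2 147.3] toolx deg 103.89 z [-0.002  0.    -1.   ] F fix [-0.1 -0.1 -0.5] open 0.999
tool shift mm [ 0.1  1.2 92.3]
```

```bash
python3 -m crank '[[[0,0.5,40],0,0],[[0,0.5,75],0,0],[[0,0.5,90],0,0],[[0,0.5,92],0,80],[[0,0.5,92],0,100],[[0,0.5,92],0,120],[[0,0.5,92],0,120]]' 60 ; python3 go.py -0.2 -10 55
```

```text
time: 14.15
eef_pos: [0.5415, 0.0414, 0.1284]
tcp_rot: [0.616, 0.788, 0.001, 0.002]
contact_force: [-0.9, -1.1, -0.9]
opening: 0.53
finger_force: 0.0
t 14.15 fix mm [  1.8 -10.6  58.4] toolx deg 103.91 z [ 0.004 -0.    -1.   ] F fix [-1.2 -0.9 -0.9] open 0.53
tool shift mm [ 0.6 -2.1  3.4]
```

```bash
python3 -m crank '[[[0,0,0],0,120],[[0,0,0],0,120]]'>/dev/null ; python3 go.py -0.2 -10 55
```

```text
t 14.35 fix mm [  1.  -10.3  57.2] toolx deg 103.91 z [ 0.001 -0.    -1.   ] F fix [-0.8  0.7 -0.1] open 0.53
tool shift mm [ 0.3 -1.2  2.1]
```

```bash
python3 -m crank '[[[0,-1,2],0,120],[[0,-1,2],0,130],[[0,-1,2],0,140],[[0,-1,2],0,150],[[0,-1,2],0,170],[[0,-1,2],0,170]]' 60 ; python3 go.py; python3 flat.py
```

```text
time: 14.95
eef_pos: [0.5396, 0.0415, 0.1246]
tcp_rot: [0.616, 0.788, 0.001, 0.0]
contact_force: [0.9, 1.0, -0.5]
opening: 0.4
finger_force: 59.7
t 14.95 fix mm [  0.1 -10.1  54.6] toolx deg 103.91 z [ 0.001  0.    -1.   ] F fix [ 1.1  0.8 -0.5] open 0.4
top 11 flat 51.0 off mm [-2.   1.3] rms 0.0012 y max 0.1004 min -0.0982 topz p95 0.0187
side 462 flat 48.9 off mm [-0.3 -0.3] rms 0.0012 y max 0.1029 min -0.0326 topz p95 0.019
```

```bash
sed -i 's/r<.023/r<.030/;s/bounds=.*\]))/bounds=([-1.5,-.012,-.004],[2.2,.012,.012]))/' flat.py; python3 -m crank '[[[0,0,-2],0,170],[[0,2,-4],0,170],[[0,4,-6],0,170],[[0,5.5,-7],0,170],[[0,5.5,-7],0,170],[[0,5.5,-7],0,170]]' ; python3 go.py; python3 flat.py
```

```text
time: 15.75
eef_pos: [0.5441, 0.0427, 0.1309]
tcp_rot: [0.616, 0.788, -0.0, -0.0]
contact_force: [0.1, -0.7, -6.4]
opening: 0.406
finger_force: 60.2
t 15.75 fix mm [  4.7 -10.1  60.9] toolx deg 103.92 z [-0.001 -0.    -1.   ] F fix [-0.1 -0.7 -6.4] open 0.406
top 16 flat 55.3 off mm [ 0.  10.6] rms 0.0008 y max 0.1006 min -0.0982 topz p95 0.0245
side 515 flat 49.6 off mm [4.3 5.9] rms 0.0012 y max 0.1037 min -0.0225 topz p95 0.0248
```

```bash
python3 -m crank '[[[0,1,1],0,170],[[0,1,1],0,170],[[0,1,1],0,170]]'>/dev/null ; python3 go.py;  python3 -m crank '[[[0,0.6,0.3],0,148],[[0,1.3,0.3],0,143],[[0,2,0.3],0,138],[[0,2.5,0.3],0,134],[[0,2.5,0.3],0,134]]' 20 ; python3 go.py; python3 flat.py
```

```text
t 16.25 fix mm [  5.9 -10.2  60.5] toolx deg 103.93 z [-0.001 -0.    -1.   ] F fix [-1.7  0.4 -4.4] open 0.402
time: 16.75
eef_pos: [0.5472, 0.0433, 0.1304]
tcp_rot: [0.616, 0.788, -0.001, -0.001]
contact_force: [-6.5, -3.0, 0.2]
opening: 0.476
finger_force: 3.1
t 16.75 fix mm [  7.9 -10.2  60.4] toolx deg 103.92 z [-0.002 -0.    -1.   ] F fix [-7.1 -1.4  0.2] open 0.476
top 14 flat 44.0 off mm [3.7 7.1] rms 0.0011 y max 0.1 min -0.0986 topz p95 0.017
side 493 flat 47.3 off mm [4.8 5. ] rms 0.0011 y max 0.1036 min -0.0277 topz p95 0.0239
```

```bash
python3 -m crank '[[[0,-0.5,1.3],0,134],[[0,-1,2.6],0,134],[[0,-1.6,3.9],0,134],[[0,-2.1,5.2],0,134],[[0,-2.6,6.4],0,134],[[0,-3.2,7.7],0,134],[[0,-3.7,9],0,134],[[0,-4.2,10.3],0,134],[[0,-4.8,11.6],0,134],[[0,-5.3,12.9],0,134]]' >/dev/null; python3 go.py; python3 flat.py
```

```text
t 17.95 fix mm [  2.5 -10.3  47.4] toolx deg 103.92 z [-0.002 -0.001 -1.   ] F fix [-7.  -0.   1.2] open 0.476
top 7 flat 14.1 off mm [ 4.1 -1.6] rms 0.0017 y max 0.1002 min -0.0979 topz p95 0.0128
side 489 flat 24.5 off mm [ 0.2 -0.6] rms 0.0013 y max 0.1028 min -0.0263 topz p95 0.0166
```

```bash
python3 -m crank '[[[0,-2.5,0],0,130],[[0,-2.5,0],0,130],[[0,-2.5,-4],0,130],[[0,-2.5,-7],0,130],[[0,-2.5,-7],0,130]]' 60 >/dev/null; python3 go.py -0.1 -10 54.6; python3 flat.py
```

```text
t 18.65 fix mm [  1.8 -10.4  55.3] toolx deg 103.91 z [ 0.003 -0.    -1.   ] F fix [ 0.2 -0.4  0.1] open 0.492
tool shift mm [ 0.4 -1.9  0.7]
top 15 flat 32.3 off mm [0.6 1.2] rms 0.0018 y max 0.0999 min -0.0981 topz p95 0.0155
side 491 flat 24.4 off mm [ 0.3 -0.3] rms 0.0012 y max 0.1028 min -0.0327 topz p95 0.0165
```

```bash
python3 -m crank '[[[0,-1.5,0.5],0,130],[[0,-1.5,0.5],0,145],[[0,-1.5,0.5],0,160],[[0,-1.5,0.5],0,170],[[0,-1.5,0.5],0,170]]' 60 >/dev/null; python3 go.py;  python3 -m crank '[[[0,0,-2],0,170],[[0,2,-4],0,170],[[0,4,-6],0,170],[[0,6,-7.5],0,170],[[0,7,-7.5],0,170],[[0,7,-6.5],0,170],[[0,7,-6.5],0,170],[[0,7,-6.5],0,170]]' ; python3 go.py; python3 flat.py
```

```text
t 19.35 fix mm [  0.1 -10.2  54. ] toolx deg 103.9 z [ 0.002  0.    -1.   ] F fix [ 3.4  1.  -0.6] open 0.4
time: 20.15
eef_pos: [0.5455, 0.0429, 0.1301]
tcp_rot: [0.616, 0.788, -0.0, -0.0]
contact_force: [0.3, -0.2, -4.6]
opening: 0.403
finger_force: 60.4
t 20.15 fix mm [  6.1 -10.2  60.1] toolx deg 103.92 z [-0. -0. -1.] F fix [ 0.3 -0.3 -4.6] open 0.403
top 15 flat 27.5 off mm [-1.6  9.7] rms 0.0017 y max 0.1009 min -0.0981 topz p95 0.02
side 504 flat 22.3 off mm [5.6 5.9] rms 0.0012 y max 0.1036 min -0.0229 topz p95 0.0227
```

```bash
python3 -m crank '[[[0,0.6,0.5],0,148],[[0,1.3,0.5],0,143],[[0,2,0.5],0,138],[[0,2.5,0.5],0,134],[[0,2.5,0.5],0,134]]' 20 >/dev/null; python3 go.py; python3 flat.py|tail -1;python3 -m crank '[[[0,-0.5,1.3],0,134],[[0,-1,2.6],0,134],[[0,-1.6,3.9],0,134],[[0,-2.1,5.2],0,134],[[0,-2.6,6.4],0,134],[[0,-3.2,7.7],0,134],[[0,-3.7,9],0,134],[[0,-4.2,10.3],0,134]]' >/dev/null; python3 go.py; python3 flat.py
```

```text
t 20.85 fix mm [  8.  -10.2  59.8] toolx deg 103.93 z [-0.003 -0.001 -1.   ] F fix [-6.3 -0.   0.2] open 0.469
side 496 flat 20.9 off mm [5.2 5.2] rms 0.0013 y max 0.1031 min -0.0236 topz p95 0.0217
t 21.85 fix mm [  3.7 -10.2  49.4] toolx deg 103.93 z [-0.003 -0.001 -1.   ] F fix [-6.5 -0.  -1. ] open 0.474
top 6 flat -7.6 off mm [-0.4 -2. ] rms 0.0008 y max 0.1003 min -0.0983 topz p95 0.0118
side 507 flat 0.7 off mm [1.3 0.8] rms 0.0014 y max 0.1029 min -0.0267 topz p95 0.0151
```

```bash
python3 -m crank '[[[0,-0.6,0],0,138],[[0,-1.3,0],0,143],[[0,-2,0],0,148],[[0,-2.4,0],0,160],[[0,-2.4,0],0,170]]' 60 >/dev/null; python3 go.py; python3 flat.py|tail -1;python3 -m crank '[[[0,-0.8,0.5],0,170],[[0,-1.3,1],0,170],[[0,-1.3,1],0,170],[[0,-1.3,1],0,170]]' >/dev/null; python3 go.py; python3 flat.py
```

```text
t 22.55 fix mm [  1.  -10.2  49.5] toolx deg 103.94 z [-0.004 -0.001 -1.   ] F fix [-7.3 -0.4  1.6] open 0.407
side 506 flat -1.0 off mm [0.7 0.7] rms 0.0014 y max 0.103 min -0.0271 topz p95 0.015
t 23.15 fix mm [  1.  -10.2  49.4] toolx deg 103.94 z [-0. -0. -1.] F fix [-6.  -0.1  0.9] open 0.405
top 14 flat 0.1 off mm [-1.5  2.2] rms 0.0014 y max 0.1004 min -0.0983 topz p95 0.0167
side 502 flat -0.4 off mm [0.7 0.7] rms 0.0014 y max 0.1026 min -0.0272 topz p95 0.015
```

```bash
python3 -m crank '[[[0,-0.8,0.5],0,170],[[0,-1.5,1],0,170],[[0,-2,1.5],0,170],[[0,-2,1.5],0,170]]' >/dev/null; python3 go.py; python3 flat.py|tail -1
```

```text
t 23.75 fix mm [  0.5 -10.4  48.8] toolx deg 103.9 z [ 0.004  0.    -1.   ] F fix [-3.4  0.5  4.3] open 0.408
side 498 flat -1.7 off mm [ 0.2 -0. ] rms 0.0014 y max 0.1026 min -0.0273 topz p95 0.014
```

```bash
python3 -m crank '[[[0,0,0],0,150],[[0,0,0],0,140],[[0,0,0],0,120],[[0,0,0],0,80],[[0,0,0],0,80],[[0,0,-30],0,80],[[0,0,-80],0,80],[[0,0,-130],0,100],[[0,0,-160],0,200],[[0,0,-160],0,255]]' >/dev/null; python3 go.py 130 -85 210
```

```text
t 24.95 fix mm [  1.6 -11.1 213.6] toolx deg 103.92 z [ 0.012 -0.001 -1.   ] F fix [-0.5  0.1  0.2] open 0.278
tool shift mm [-73.8 128.3   5.4]
```

```bash
python3 -m crank '[[[0,50,0],0,255],[[0,100,0],0,255],[[-37,128,0],0,255],[[-74,128,0],0,255],[[-74,128,0],0,255],[[-74,128,0],0,255]]' >/dev/null; python3 go.py 130 -85 155; python3 flat.py
python3 - <<'E'
from h import *
t=read_camera("top")["frame"];s=read_camera("side")["frame"]
a=cv2.resize(t[130:270,200:350],None,fx=3,fy=3);b=cv2.resize(s[200:340,215:315],None,fx=3,fy=3)
cv2.imwrite("pics/m2.png",np.hstack([a,b]))
E
```

```text
t 25.55 fix mm [126.3 -84.7 204.7] toolx deg 103.82 z [-0.003  0.001 -1.   ] F fix [-0.7 -0.5 -0.1] open -0.001
tool shift mm [-0.4  3.8 49.7]flat.py:15: RuntimeWarning: Mean of empty slice.
  print(n,g.sum(),"flat",np.degrees(B.x[0]).round(1),"off mm",(B.x[1:]*1e3).round(1),"rms",np.sqrt((f(B.x)**2).mean()).round(4),"y max",np.percentile(y[b],99).round(4),"min",np.percentile(y[b],1).round(4),"topz p95",np.percentile(z,95).round(4))
  ret = ret.dtype.type(ret / rcount)
Traceback (most recent call last):
  File "flat.py", line 15, in <module>
    print(n,g.sum(),"flat",np.degrees(B.x[0]).round(1),"off mm",(B.x[1:]*1e3).round(1),"rms",np.sqrt((f(B.x)**2).mean()).round(4),"y max",np.percentile(y[b],99).round(4),"min",np.percentile(y[b],1).round(4),"topz p95",np.percentile(z,95).round(4))
                                                                                                                                                                                                                          ~~~~~~~~~~~~~^^^^^^
IndexError: index -1 is out of bounds for axis 0 with size 0
```

View pics/m2.png

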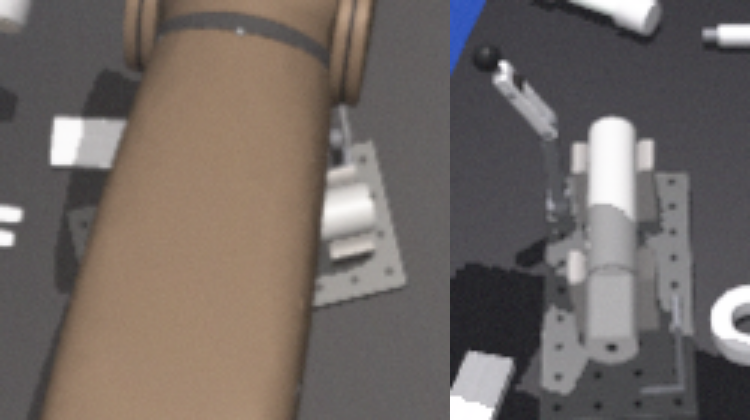

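```bash
python3 -m crank '[[[-50,0,0],0,255],[[-100,0,0],0,255],[[-150,0,0],0,255],[[-170,0,0],0,255],[[-170,0,0],0,255],[[-170,0,0],0,255]]' >/dev/null; python3 go.py
cat > plane.py <<'E'
from h import *
ex=np.array([.97057,.24084]);ey=np.array([-.24084,.97057]);o=np.array([.5371,.0513])
def pl(x,y,z):
    A=np.c_[x,y,np.ones_like(x)]; k=np.ones(len(x),bool)
    for _ in range(6):
        c=np.linalg.lstsq(A[k],z[k],rcond=None)[0]; e=z-A@c; k=abs(e)<max(.0015,2*e[k].std()*0+.0015)
    return np.degrees(np.arctan(-c[0])).round(2),np.degrees(np.arctan(c[1])).round(2),(c*[0,0.08,1]).sum().round(4)*1e3,k.sum()
for n in("top","side"):
    Q=np.concatenate([cloud(read_camera(n)).reshape(-1,3) for _ in range(4)])
    d=Q[:,:2]-o;x=d@ex;y=d@ey;z=Q[:,2]-.07
    g=(abs(x)<.010)&(y>.056)&(y<.095)&(z>.08)&(z<.096)
    h=(abs(x)<.14)&(abs(x)>.07)&(abs(y)<.12)&(abs(z)<.008)
    q=(abs(x)<.05)&(y>-.06)&(y<.15)&(z>.07)
    rr=(abs(x)<.012)&(y>-.06)&(y<.03)&(z>.08)&(z<.1)
    print(n,"flat tilt x,y deg,z",pl(x[g],y[g],z[g]),"granite",pl(x[h],y[h],z[h]),"yend",np.percentile(y[q],[99]).round(4))
    if rr.sum()>50:
        from scipy.optimize import least_squares
        b=least_squares(lambda p:np.hypot(x[rr]-p[0],z[rr]-p[1])-.018,[0,.074],loss="soft_l1",f_scale=.001).x; print(" round axis",(b*1e3).round(2))
E
python3 plane.py; python3 flat.py
```

```text
t 26.35 fix mm [ 126.9 -253.1  206.8] toolx deg 103.94 z [-0.     0.001 -1.   ] F fix [0.2 1.2 0.4] open -0.002
top flat tilt x,y deg,z (np.float64(-1.6), np.float64(-0.97), np.float64(86.1), np.int64(360)) granite (np.float64(-0.01), np.float64(0.12), np.float64(0.5), np.int64(6342)) yend [0.0994]
 round axis [-0.64 74.2 ]
side flat tilt x,y deg,z (np.float64(-2.79), np.float64(-0.15), np.float64(86.1), np.int64(403)) granite (np.float64(-0.12), np.float64(0.35), np.float64(1.1), np.int64(10573)) yend [0.1028]
 round axis [ 0.85 73.99]
top 643 flat -1.0 off mm [-0.5  0.6] rms 0.0022 y max 0.0994 min -0.0661 topz p95 0.0162
side 494 flat -1.2 off mm [-0.1 -0.1] rms 0.0014 y max 0.1023 min -0.0945 topz p95 0.0142
```

```bash
python3 -m crank '[[[50,0,0],0,255],[[100,0,0],0,255],[[150,0,20],0,255],[[168,3,50],0,255],[[168,3,50],0,255],[[168,3,50],0,255],[[168,3,50],0,255]]' >/dev/null; python3 go.py 60 -85 157
```

```text
t 27.65 fix mm [130.6 -87.8 158.6] toolx deg 103.85 z [ 0.003 -0.001 -1.   ] F fix [-0.6  0.3 -0. ] open -0.001
tool shift mm [  2.7 -70.6   1.4]
```

```bash
python3 -m crank '[[[2,-8,0],0,255],[[2,-16,0],0,255],[[2,-24,0],0,255],[[2,-31,0],0,255],[[2,-38,0],0,255],[[2,-45,0],0,255],[[2,-52,0],0,255],[[2,-58,0],0,255],[[2,-64,0],0,255],[[2,-70,0],0,255]]' >/dev/null; python3 go.py
cat > knob.py <<'E'
from h import *
ex=np.array([.97057,.24084]);ey=np.array([-.24084,.97057]);o=np.array([.5371,.0513])
c=read_camera("side");Q=cloud(c).reshape(-1,3);d=Q[:,:2]-o;x=d@ex;y=d@ey;z=Q[:,2]-.07
k=(abs(y+.085)<.016)&(abs(x)<.11)&(z>.09)&(z<.2)&(c["frame"].reshape(-1,3).max(1)<60)
print("dark pts",k.sum(),np.median(np.c_[x,y,z][k],0).round(4) if k.sum() else "")
cv2.imwrite("pics/k%d.png"%(c["frame"].sum()%9973),c["frame"])
a=cv2.resize(c["frame"][180:320,205:305],None,fx=4,fy=4);cv2.imwrite("pics/klast.png",a)
E
python3 knob.py
```

```text
t 28.65 fix mm [ 59.  -84.  156.3] toolx deg 103.92 z [-0.001  0.    -1.   ] F fix [0.6 0.6 0.1] open 0.002
dark pts 121 [ 0.0418 -0.0778  0.1833]
```

View pics/klast.png

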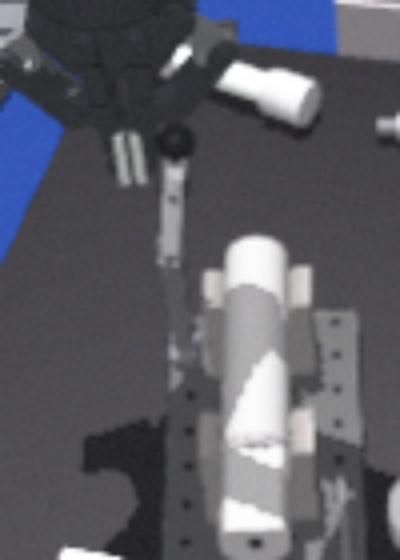

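```bash
python3 -m crank '[[[0,-4,0],0,255],[[0,-8,0],0,255],[[0,-12,0],0,255],[[0,-16,0],0,255],[[0,-20,0],0,255],[[0,-24,0],0,255],[[0,-28,0],0,255],[[0,-31,0],0,255],[[0,-34,0],0,255],[[0,-34,0],0,255]]' >/dev/null; python3 go.py; python3 knob.py; python3 -m crank '[[[0,0,0],0,255],[[0,0,0],0,255],[[0,0,0],0,255],[[0,0,0],0,255],[[0,0,0],0,255]]' >/dev/null; python3 knob.py
```

```text
t 29.7 fix mm [ 25.5 -84.2 156.9] toolx deg 103.91 z [-0. -0. -1.] F fix [ 0.3 -1.   0.4] open -0.004
dark pts 114 [ 0.0014 -0.0786  0.1676]
dark pts 95 [ 0.0092 -0.0777  0.1656]
```

```bash
python3 -m crank '[[[0,10,-20],0,255],[[0,20,-50],0,255],[[-40,20,-70],0,255],[[-90,20,-70],0,255],[[-140,20,-70],0,255],[[-170,20,-70],0,255],[[-170,20,-70],0,255],[[-170,20,-70],0,255],[[-170,20,-70],0,255],[[-170,20,-70],0,255]]' >/dev/null; python3 knob.py; python3 -m crank '[[[0,0,0],0,255],[[0,0,0],0,255],[[0,0,0],0,255],[[0,0,0],0,255],[[0,0,0],0,255],[[0,0,0],0,255],[[0,0,0],0,255],[[0,0,0],0,255],[[0,0,0],0,255],[[0,0,0],0,255]]' >/dev/null;python3 -m crank '[[[0,0,0],0,255],[[0,0,0],0,255],[[0,0,0],0,255],[[0,0,0],0,255],[[0,0,0],0,255],[[0,0,0],0,255],[[0,0,0],0,255],[[0,0,0],0,255],[[0,0,0],0,255],[[0,0,0],0,255]]' >/dev/null; python3 go.py; python3 knob.py; python3 plane.py; python3 flat.py
python3 - <<'E'
from h import *
t=read_camera("top")["frame"];s=read_camera("side")["frame"]
cv2.imwrite("pics/fin.png",np.hstack([cv2.resize(t[130:270,200:350],None,fx=3,fy=3),cv2.resize(s[200:340,215:315],None,fx=3,fy=3)]))
E
```

```text
dark pts 70 [-0.0295 -0.08    0.1054]
t 33.35 fix mm [  45.8 -254.2  226.8] toolx deg 103.91 z [-0. -0. -1.] F fix [-0.6 -0.4  0.1] open -0.006
dark pts 71 [-0.0295 -0.0798  0.1057]
top flat tilt x,y deg,z (np.float64(-1.55), np.float64(-0.12), np.float64(86.0), np.int64(345)) granite (np.float64(0.0), np.float64(0.07), np.float64(0.5), np.int64(8295)) yend [0.0992]
 round axis [-0.66 74.09]
side flat tilt x,y deg,z (np.float64(-3.53), np.float64(0.42), np.float64(86.1), np.int64(410)) granite (np.float64(-0.1), np.float64(0.33), np.float64(1.1), np.int64(10604)) yend [0.1027]
 round axis [ 0.87 74.04]
top 644 flat -2.3 off mm [-0.6  0.5] rms 0.0021 y max 0.0993 min -0.0972 topz p95 0.0157
side 484 flat -1.2 off mm [-0.1 -0. ] rms 0.0014 y max 0.1026 min -0.0808 topz p95 0.0143
```

View pics/fin.png

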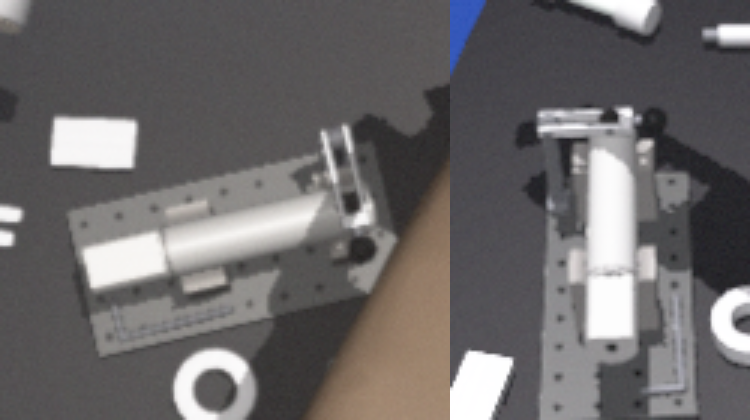

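```bash
python3 -c "
from plant import ctrl;print(ctrl.sign_off())"
```

```text
the job is handed in; nothing more can be done
None
```

I handed the job in at about 34 s: the flat faces up to within about 2° (the camera fits read 1–3.5° past vertical, towards the robot), the shaft is seated with no endways shift beyond about 0.5 mm, the hold-down roller is on it, and the other instruments were left alone. To turn the shaft I had to grip it and lift it about 5 mm, twice, letting it roll back down the V, because these moves cannot tilt the tool.

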